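# Wind the clay extruder back until it lets go, and take its barrel to the wash tray

## Robot

A 7-joint arm with a two-finger parallel gripper is mounted at the origin on a cart in front of the work surface, level with it; the furniture and walls round the work are solid. World frame = base frame: x ahead of the robot, y to its left, z up, the work surface at z = 0. Lengths are in m, angles in rad, forces in N, time in s.
With the tool pointing down it reaches from about 0.4 to 0.85 m from the base axis. Payload 4.5 kg.
Tool frame: the origin (TCP) lies between the finger pads; the fingertips stand 11 mm ahead of it and the grasp point (between the pads) lies 8 mm behind it (r.nose_length is the distance from the TCP to the fingertips, in m); z points along the fingers, y is the line along which they close (so a half turn about z gives the same grasp; the last joint's range is limited). The gripper opens to 88 mm and grips with 3 to 60 N. Pads are 18 mm wide; open, the fingers measure 123 mm over their backs; the gripper's body (75 mm by 187 mm) begins 45 mm behind the grasp point.
Start: joints at [-1.144, 0.689, -0.195, 1.565, 0.157, 0.902, -0.215], TCP at [0.239, 0.577, 0.25] pointing down, gripper open.
Joint ranges: [-3.01, 3.01], [-0.46, 2.08], [-1.47, 1.51], [0.13, 2.56], [-1, 4.14], [0.04, 2.09], [-2.66, 2.66]. Speed limits (rad/s): [2.57, 2.57, 3.14, 3.14, 3.14, 3.14, 3.14].

## Interface

Orientations are given as a unit quaternion [x, y, z, w].
In Python, from plant import get_state, snapshot, camera_model, r gives the robot as it stands.
- The arm moves only by the shell command python3 -m inch 'ROWS' [FORCE]. ROWS is text: rows parted by semicolons, each of 7 numbers parted by spaces: the opening, from -1 (shut) to 1 (fully open), then the shift along the tool's x, y, z in m, then the turn, a rotation vector about the tool's x, y, z in rad. A call has 1 to 20 rows; each row shifts and turns the commanded pose from where the row before left it, along the tool's axes as they then stand; what a row does not reach is not made up. A row lasts 1/12 s, in which the tool goes at most 41.7 mm and 7.16 degrees, less where a joint would pass 70% of its speed; a pose out of reach is approached as far as the arm can. A call is refused whole if a number of a shift passes 0.0417 or a number of a turn 0.125, either way. A call with a gripper value outside its range is refused whole. The fingers move at their own pace and stop on an object; FORCE is the grip in N (left out, the last holds). Time passes only in rows, so rows that do not move let the fingers close. It gives the time, the measured TCP pose, the force, the opening and the grip force at its end, in the units of the state.
- get_state(): the state, without advancing time (a new reading comes with each control period).
- snapshot(name): name is "side" or "top" or "wrist"; returns (picture, depth): 420x560x3 uint8, red, green, blue; 420x560 float32, m along the optical axis (not along the pixel's ray), 0 where there is no reading.
- camera_model(name): a dict with "intrinsics" (3x3 intrinsics, pixels), "dist" ([k1, k2, p1, p2, k3] as OpenCV has them; the pictures are not rectified), "view" (4x4, takes a point from world to camera coordinates). Camera axes: x right, y down, z forward; pixel columns grow to the right and rows downward; lengths in m; the calibration is good to about 2 mm. A picture is of the moment at which its call begins: read the wrist's pose just before it. camera_model takes no time and is no camera call; for the wrist camera it gives the pose at the moment of the call.
- r.finish_job(): hands the job in; it is judged then, once.
The state is a dict: "clock": time; "q": joint angles; "qd": joint speeds; "joint_torque": joint torques, N m; "tool_pos": TCP position; "eef_rot": TCP orientation; "contact_force": force on the tool from outside, world axes, zero at the start; "moment": the same for the moment, N m; "opening": opening from 0.0 (shut) to 1.0 (fully open); "finger_force": force on a finger pad.
Only numpy, scipy, OpenCV 4.12 (cv2) and the standard library are available. Lean on these libraries where they do the work, as an engineer would, in place of code of your own. Each camera call takes 0.05 s, during which the arm holds its last target. There are 200 camera calls.

## Task

The clay extruder has been used and its barrel is due for washing: wind the plunger back with the crank on the gear head (clockwise seen from above) until the seal lets go of the barrel and the crank suddenly turns easily, and stop there, before the plunger runs back against the gear head. Then lift the barrel straight up out of its saddles and lay it down on its side in the steel wash tray, without dropping it and without disturbing the other things on the table.

Things in the scene. Friction and masses are not known exactly. Their poses are not given: they have to be found in the camera images.
- extruder: Bench clay extruder on a grey base plate 244 x 92 x 10 mm, fixed to the table. Origin on the table under the barrel's rear mouth; x along the barrel towards the die, z up. Along x (mm): gear head -96 to -30 (64 wide, top at 86), rear yoke -11 to -1, barrel on V saddles at 22 and 90 (12 long), front yoke 120 to 130. Yokes 80 wide, 84 high, open at the top. Axis of barrel and plunger 55 mm up.
- barrel_seat (a point): Where the middle of the barrel lies when it is in its place on the extruder: 57.7 mm along the extruder's x from its origin, 55 mm up.
- crank_axis (a point): Point on the crank's vertical axis of turning, over the gear head (69 mm behind the extruder's origin), level with the middle of the knob (121 mm up). Clockwise seen from above winds the plunger back, 8 mm a radian (50 mm a turn).
- crank_knob (a point): Middle of the crank's black knob, an upright cylinder 17 mm in diameter that spins freely on its pin, 55 mm from the crank axis; from 101 mm up (just above the arm) to 141 mm. The arm starts in any direction. While the plunger's seal drags, turning takes 6 to 10 N along the circle (3 to 8 N may remain at a stop); when its nose leaves the barrel this falls at once to under 2 N (about 0 at a stop).
- rack: Steel rack rod through the gear head, with the plunger on its front end; moves along the extruder's -x when wound back. Origin at the start at the extruder's x = 0, 55 mm up. The plunger, a cup 18 mm long, sits on it at an unknown place: its nose starts 45 to 88 mm deep in the barrel, so it lets go after 0.9 to 1.75 turns. It then has 12 mm of free way (1/4 turn) before its back meets the head.
- gear_head: Grey gear head under the crank; its front face, 30 mm behind the barrel's rear mouth, is what the plunger must not be driven against. Origin on the table under the crank axis, axes as the extruder's.
- barrel: Loose aluminium tube 115 mm long, 50 mm outside, 40 mm bore, with a collar 62 mm across and 10 mm long at its open rear end and a knurled die cap 56 mm across at the front; 0.2 to 0.45 kg. Origin at the middle of its axis, x towards the die cap. Can be taken from above across its middle. Cannot be lifted while the plunger is in it; once it is out, lifts freely (5 mm of play between the yokes).
- wash_tray: Open steel tray, 220 (x) x 160 (y) mm, walls 28 mm high and 3 mm thick, floor 3 mm thick, fixed on the table. Origin at the middle of its underside, x along its long side.
- bottle_b_out: Large paint bottle, 48 mm in diameter and 128 mm high, bystander; origin under its middle.
- water_pot_0: Water pot, 76 mm in diameter and 73 mm high, bystander; origin under its middle.
- bisque_cat: White bisque cat, 73 mm high, bystander; origin under its middle.
- bisque_rabbit: White bisque rabbit, 79 mm high, bystander; origin under its middle.
- loop_tool: Loop tool, 168 mm long, lying on the table, bystander; origin under its middle.
- palette_1: White moulded paint palette, 164 mm across and 10 mm high, bystander; origin under its middle.

How it is judged:
On the way, in this order (a step that is already met when the one before it is completed fails the run):
1. the plunger has been wound back out of the barrel, which still lies in its place (distance of rack from where it was at the start of the episode above 0.035 m and contact force between rack and barrel below 0.5 N and distance between barrel and barrel_seat below 0.008 m), for 0.2 s.
2. the barrel is lifted clear of the extruder (z of barrel in the frame of extruder above 0.105 m and contact force between barrel and the fingers above 1 N), for 0.1 s.
At the end, for the whole second after the job is handed in: The barrel lies still on its side on the floor of the wash tray (its middle within 55 mm of the tray's middle along each side and under 42 mm above the tray's underside, its axis level within 0.17 rad), and the plunger stands still (under 10 mm/s), not pressed against the gear head (under 10 N) (x of barrel in the frame of wash_tray between -0.055 and 0.055 m and y of barrel in the frame of wash_tray between -0.055 and 0.055 m and z of barrel in the frame of wash_tray below 0.042 m and angle between barrel's own x axis and vertical between 1.4 and 1.74 rad and linear speed of barrel below 0.02 m/s and linear speed of rack below 0.01 m/s and contact force between rack and gear_head below 10 N); the robot touches nothing.
It fails at once if the plunger is driven back against the gear head (over 10 N) (contact force between rack and gear_head above 10 N).
It fails at once if the barrel is dropped or slammed into the tray (over 60 N) (contact force between barrel and wash_tray above 60 N).
It fails at once if a bystander (the large bottle, water pot, cat, rabbit, loop tool or palette) is moved by more than 20 mm (distance of any of bottle_b_out, water_pot_0, bisque_cat, bisque_rabbit, loop_tool, palette_1 from where it was at the start of the episode above 0.02 m).
It also fails if it takes over 72 s, if anything falls off the work surface, if the arm or the gripper's body presses on something with over 40 N, if the wrist force passes 120 N, or if a joint passes its speed limit or range.

## Working session

There is one attempt and no reset: what is moved stays moved. The work goes in short steps, Python scripts to look and compute and a shell command to move; the robot and the scene stay as the last step left them, time stands still between calls to the robot, and variables do not carry over. Pictures are saved under pics/ and viewed, at most 10 in all, crops included, and the job is handed in when it is done.

```bash
ls; mkdir -p pics; python3 - <<'E'
from plant import *
import cv2
s=get_state();print({k:s[k] for k in s})
for n in ("top","side"):
    p,d=snapshot(n);cv2.imwrite(f"pics/{n}0.png",p[:,:,::-1]);
    import numpy as np
    np.savez(f"pics/{n}0.npz",p=p,d=d)
    print(camera_model(n))
E
```

```text
pics
{'clock': 0.0, 'q': array([-1.14421877,  0.69000444, -0.19452025,  1.56633722,  0.15730837,
        0.90250168, -0.21507974]), 'qd': array([-0.00176418, -0.00196008,  0.0003871 , -0.00030266,  0.00045999,
       -0.00122759, -0.00124132]), 'joint_torque': array([-8.06214052e-05, -5.27564549e+01, -1.26708113e+00, -1.53428364e+01,
       -5.26760670e-02,  6.55277327e-03,  1.63399814e-04]), 'tool_pos': array([0.23903117, 0.57682122, 0.24889923]), 'eef_rot': array([ 1.95072885e-01,  9.80788309e-01, -9.21686828e-04, -1.14287189e-04]), 'contact_force': array([-0.70335077,  0.11806435, -0.78495024]), 'moment': array([ 0.0183635 , -0.03252641,  0.00870636]), 'finger_force': 0.0, 'opening': 1.0010726629591808}
{'intrinsics': array([[522.44209446,   0.        , 280.42681824],
       [  0.        , 522.44209446, 210.09790172],
       [  0.        ,   0.        ,   1.        ]]), 'dist': array([-0.19790819,  0.        ,  0.        ,  0.        ,  0.        ]), 'view': array([[-0.0101016 , -0.99977901, -0.01843582,  0.23422844],
       [-0.9960704 ,  0.01168298, -0.08779108,  0.48181588],
       [ 0.08798707,  0.01747654, -0.9959683 ,  1.64053546],
       [ 0.        ,  0.        ,  0.        ,  1.        ]])}
{'intrinsics': array([[434.75212052,   0.        , 273.6814276 ],
       [  0.        , 434.75212052, 204.44917247],
       [  0.        ,   0.        ,   1.        ]]), 'dist': array([-0.00025803,  0.        ,  0.        ,  0.        ,  0.        ]), 'view': array([[-8.98099599e-01, -4.39792097e-01,  1.49739003e-04,
         5.45338328e-01],
       [-1.54026722e-01,  3.14219074e-01, -9.36772193e-01,
         1.02392190e-01],
       [ 4.11937957e-01, -8.41337795e-01, -3.49939759e-01,
         1.11932661e+00],
       [ 0.00000000e+00,  0.00000000e+00,  0.00000000e+00,
         1.00000000e+00]])}
```

View pics/top0.png

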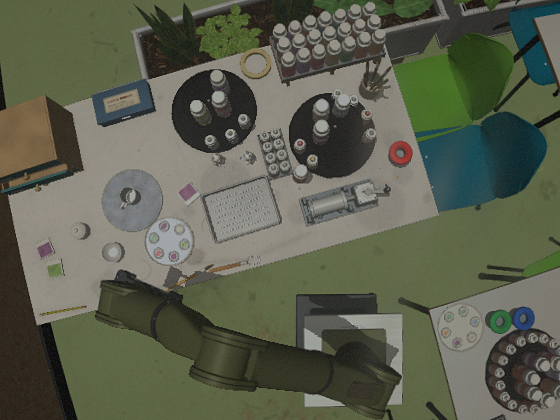

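View pics/side0.png

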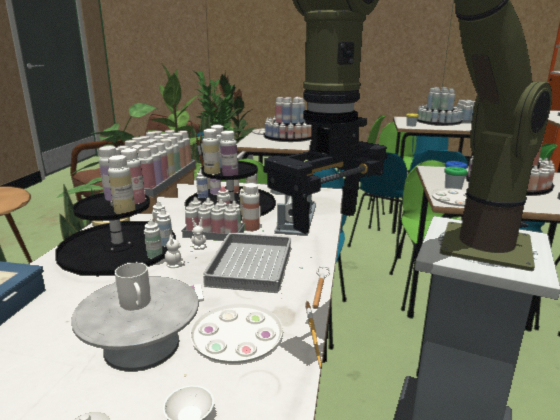

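The top view shows the extruder at about (340,202), with the gear head and crank at its right end near (373,190). The tray is at (242,209). The cat and rabbit are near (218,158) and (248,157), the bottle and pot stand near (302,172), and the palette and loop tool are near (170,240) and (240,265). In the side view the arm hides the extruder.

```bash
cat > h.py <<'E'
import numpy as np,cv2
from plant import *
def world(cam,uv,z=None,depth=None):
    """pixel -> world, on plane z or at given optical depth"""
    uv=np.atleast_2d(np.asarray(uv,float))
    n=cv2.undistortPoints(uv[:,None],cam["intrinsics"],cam["dist"])[:,0]
    V=cam["view"];R=V[:3,:3];c=-R.T@V[:3,3]
    ray=np.c_[n,np.ones(len(n))]@R
    t=(z-c[2])/ray[:,2] if depth is None else np.asarray(depth)
    return c+ray*t[:,None]
def cloud(cam,d):
    v,u=np.nonzero(d>0)
    return np.c_[u,v],world(cam,np.c_[u,v],depth=d[v,u])
E
python3 - <<'E'
from h import *
a=np.load("pics/top0.npz");p,d=a["p"],a["d"]
c=camera_model("top")
cv2.imwrite("pics/crop_ext.png",cv2.resize(p[140:290,190:400],None,fx=3.8,fy=3.8,interpolation=cv2.INTER_CUBIC)[:,:,::-1])
uv,w=cloud(c,d)
reg=(uv[:,0]>285)&(uv[:,0]<400)&(uv[:,1]>165)&(uv[:,1]<235)
for lo,hi in((.004,.02),(.06,.072),(.074,.09),(.09,.105),(.125,.15)):
    m=reg&(w[:,2]>lo)&(w[:,2]<hi)
    if m.sum()>3: print(lo,m.sum(),w[m].mean(0).round(4),cv2.minAreaRect(w[m][:,:2].astype(np.float32)*1000))
m=(abs(uv[:,0]-242)<48)&(abs(uv[:,1]-209)<42)&(w[:,2]>.018)&(w[:,2]<.04)
print("tray",m.sum(),cv2.minAreaRect(w[m][:,:2].astype(np.float32)*1000))
m=(abs(uv[:,0]-242)<25)&(abs(uv[:,1]-209)<15);print(np.median(w[m],0))
m=(uv[:,0]>100)&(uv[:,0]<420)&(uv[:,1]>60)&(uv[:,1]<270)&(w[:,2]>.1)
print("obst",[ (x,w[m&(abs(uv[:,0]-x)<10)][:,2].max().round(3)) for x in range(110,420,20) if (m&(abs(uv[:,0]-x)<10)).any()])
E
```

```text
0.004 1610 [0.524  0.0412 0.0098] ((517.04150390625, 26.600250244140625), (368.9466247558594, 221.4244842529297), 89.4310302734375)
0.06 235 [0.5106 0.0701 0.0665] ((546.0330200195312, 47.879791259765625), (160.5060577392578, 310.8334045410156), 5.306393623352051)
0.074 751 [0.5112 0.0466 0.0819] ((558.373779296875, 68.51434326171875), (187.61134338378906, 245.595703125), 15.475974082946777)
0.09 222 [0.5419 0.0065 0.0968] ((563.3865966796875, 48.28369140625), (166.0590057373047, 252.5711669921875), 16.253671646118164)
0.125 104 [0.5766 0.0933 0.1312] ((567.9775390625, 39.8397216796875), (290.8810729980469, 32.06393051147461), 78.72529602050781)
tray 495 ((507.4139404296875, 326.97222900390625), (181.0545196533203, 299.3709411621094), 18.489253997802734)
[0.49124313 0.35353509 0.00245255]
obst [(130, np.float64(0.328)), (190, np.float64(0.26)), (210, np.float64(0.263)), (230, np.float64(0.261)), (250, np.float64(0.114)), (270, np.float64(0.102)), (290, np.float64(0.202)), (310, np.float64(0.261)), (330, np.float64(0.261)), (350, np.float64(0.262)), (370, np.float64(0.197)), (390, np.float64(0.2))]
```

View pics/crop_ext.png

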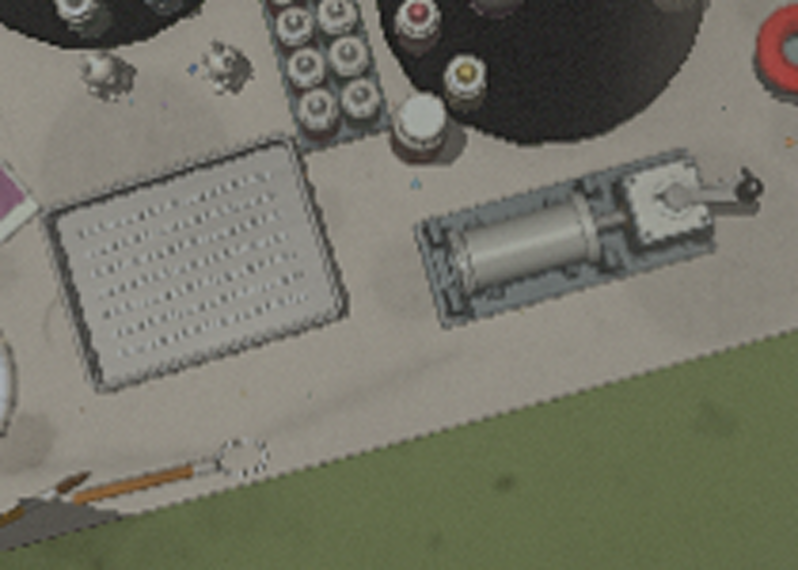

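In the crop, the gear-head top has corners at about (620,178), (697,163), (712,230) and (637,245). The knob is at (748,184), pointing away from the barrel. The base-plate corners are (415,225), (688,150), (716,243) and (447,327), and the bottle cap is at (421,118). The tray rim corners are (50,212), (290,138), (347,315) and (103,390).

```bash
python3 - <<'E'
from h import *
c=camera_model("top");a=np.load("pics/top0.npz");d=a["d"]
f=lambda L,z:world(c,np.array(L)/3.8+[190-.37,140-.37],z)
def rect(n,L,z):
    w=f(L,z);m=w.mean(0);e=np.roll(w,-1,0)-w
    print(n,m.round(4),np.linalg.norm(e,axis=1).round(4),np.degrees(np.arctan2(e[:,1],e[:,0])).round(1));return m
rect("gear",[(620,178),(697,163),(712,230),(637,245)],.086)
rect("base",[(415,225),(688,150),(716,243),(447,327)],.01)
rect("tray",[(50,212),(290,138),(347,315),(103,390)],.028)
print("hub",f([(680,196)],.1),"knob",f([(748,184)],.141),"bottle",f([(421,118)],.128))
b=f([(465,263),(592,228)],.06);print("barrel",b,np.degrees(np.arctan2(*(b[0]-b[1])[[1,0]])))
uv,w=cloud(c,d)
m=(w[:,2]>.12)&(w[:,2]<.3)&(w[:,0]<.85)&(w[:,1]>-.15)&(w[:,1]<.45)&(w[:,0]>.4)
x=w[m];k=np.unique((x/.04).round(),axis=0)*.04
for r_ in k:
    if r_[0]<.78 and r_[1]>-.1: print(r_.round(2),end=" ")
def low(n,u,v,R=6):
    mm=np.hypot(uv[:,0]-u,uv[:,1]-v)<R;print("\n",n,w[mm][:,2].max().round(3),np.median(w[mm],0).round(3))
low("rabbit",218,158);low("cat",248,157);low("knob",387,188,3);low("turnt.",332,150,5)
E
```

```text
gear [ 0.5277 -0.0334  0.086 ] [0.0644 0.056  0.0626 0.0562] [ -79.5 -168.9  100.6   12.9]
base [0.5104 0.0408 0.01  ] [0.2418 0.0828 0.2397 0.0905] [ -75.2 -164.8  106.6   16.6]
tray [0.4891 0.3529 0.028 ] [0.212  0.1568 0.2135 0.157 ] [ -73.5 -162.8  106.5   16.7]
hub [[ 0.53235734 -0.04238639  0.1       ]] knob [[ 0.53628777 -0.09029637  0.141     ]] bottle [[0.59332393 0.16581677 0.128     ]]
barrel [[0.4838834  0.12995396 0.06      ]
 [0.51153795 0.02501387 0.06      ]] 104.76333702436929
[ 0.52 -0.08  0.12] [ 0.52 -0.08  0.16] [ 0.56 -0.08  0.12] [0.56 0.16 0.12] [0.6  0.16 0.12] [0.6  0.2  0.12] [0.64 0.   0.12] [0.64 0.   0.16] [0.64 0.04 0.12] [0.64 0.08 0.12] [0.64 0.12 0.12] [ 0.68 -0.04  0.12] [0.68 0.   0.12] [0.68 0.04 0.12] [0.68 0.08 0.12] [0.68 0.08 0.16] [0.68 0.08 0.2 ] [0.68 0.08 0.24] [0.68 0.12 0.12] [0.68 0.12 0.16] [0.68 0.12 0.2 ] [0.68 0.12 0.24] [ 0.72 -0.04  0.12] [ 0.72 -0.    0.12] [0.72 0.04 0.12] [0.72 0.08 0.12] [0.72 0.08 0.16] [0.72 0.08 0.2 ] [0.72 0.08 0.24] [0.72 0.12 0.12] [0.72 0.12 0.16] [0.72 0.12 0.2 ] [0.72 0.12 0.24] [0.72 0.12 0.28] [0.72 0.16 0.12] [0.72 0.4  0.12] [0.72 0.4  0.16] [0.72 0.44 0.12] [ 0.76 -0.04  0.12] [0.76 0.   0.12] [0.76 0.04 0.12] [0.76 0.04 0.16] [0.76 0.04 0.2 ] [0.76 0.04 0.24] [0.76 0.04 0.28] [0.76 0.08 0.12] [0.76 0.08 0.16] [0.76 0.08 0.2 ] [0.76 0.08 0.24] [0.76 0.08 0.28] [0.76 0.12 0.12] [0.76 0.12 0.16] [0.76 0.12 0.2 ] [0.76 0.12 0.24] [0.76 0.16 0.12] [0.76 0.36 0.12] [0.76 0.36 0.16] [0.76 0.36 0.2 ] [0.76 0.36 0.24] [0.76 0.4  0.12] [0.76 0.4  0.16] [0.76 0.4  0.2 ] [0.76 0.4  0.24] [0.76 0.44 0.12] [0.76 0.44 0.16] [0.76 0.44 0.2 ] [0.76 0.44 0.24] 
 rabbit 0.075 [0.651 0.426 0.049]

 cat 0.072 [0.653 0.329 0.046]

 knob 0.145 [ 0.536 -0.094  0.138]

 turnt. 0.138 [0.656 0.069 0.126]
```

```bash
python3 -m inch '1 -.026 -.025 -.003 0 0 0; 1 -.026 -.025 -.003 0 0 0; 1 -.026 -.025 -.003 0 0 0; 1 -.026 -.025 -.003 0 0 0; 1 -.026 -.025 -.003 0 0 0; 1 -.026 -.025 -.003 0 0 0; 1 -.026 -.025 -.003 0 0 0; 1 -.026 -.025 -.003 0 0 0; 1 -.026 -.025 -.003 0 0 0; 1 -.026 -.025 -.003 0 0 0; 1 -.026 -.025 -.003 0 0 0; 1 -.026 -.025 -.003 0 0 0; 1 -.026 -.025 -.003 0 0 0; 1 -.026 -.025 -.003 0 0 0; 1 -.026 -.025 -.003 0 0 0; 1 -.026 -.025 -.003 0 0 0; 1 -.026 -.025 -.003 0 0 0; 1 -.026 -.025 -.003 0 0 0'; python3 -m inch '1 0 0 0 0 0 -.11; 1 0 0 0 0 0 -.11; 1 0 0 0 0 0 -.11; 1 0 0 0 0 0 -.11; 1 0 0 0 0 0 -.11; 1 0 0 0 0 0 -.107; 1 0 0 0 0 0 0; 1 0 0 0 0 0 0'
python3 - <<'E'
from h import *
s=get_state();print(s["q"],s["tool_pos"])
c=camera_model("wrist");p,d=snapshot("wrist")
np.savez("pics/w1.npz",p=p,d=d,**{k:c[k] for k in c})
cv2.imwrite("pics/w1.png",p[:,:,::-1])
E
```

```text
clock: 1.6
tool_pos: [0.4995, -0.0193, 0.3037]
eef_rot: [0.195, 0.981, -0.0, -0.0]
contact_force: [0.1, 1.1, 0.4]
opening: 1.001
finger_force: 0.0
clock: 2.27
tool_pos: [0.4991, -0.0176, 0.3034]
eef_rot: [-0.13, 0.991, 0.0, -0.0]
contact_force: [0.2, 0.1, 0.0]
opening: 0.999
finger_force: 0.0
[ 0.22528928  0.4752346  -0.42989826  1.8574064   0.25304928  0.86330237
  1.50335575] [ 0.49912118 -0.01759401  0.30344913]
```

View pics/w1.png

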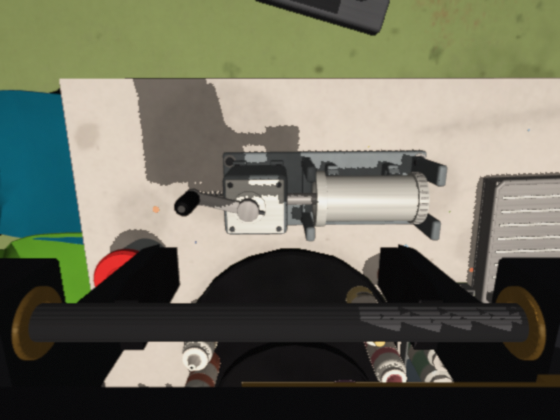

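The wrist view shows the gear-head top with corners at about (225,178) and (286,234), and the hub disc at (248,210). The knob is at (181–198, 192–213). The barrel runs from its collar at x≈316 to its cap at x≈428, at rows 172–225.

```bash
python3 - <<'E'
from h import *
a=np.load("pics/w1.npz");p,d=a["p"],a["d"];c={k:a[k] for k in("intrinsics","dist","view")}
V=c["view"];print("cam",-V[:3,:3].T@V[:3,3])
uv,w=cloud(c,d)
box=lambda u0,u1,v0,v1:(uv[:,0]>u0)&(uv[:,0]<u1)&(uv[:,1]>v0)&(uv[:,1]<v1)
k=box(165,205,185,220)
for lo,hi in((.1,.12),(.12,.135),(.135,.15)):
    m=k&(w[:,2]>lo)&(w[:,2]<hi);q=w[m];print("knob",lo,m.sum(),q.min(0).round(4),q.max(0).round(4),q.mean(0).round(4))
def mr(n,m):
    r=cv2.minAreaRect((w[m][:,:2]*1000).astype(np.float32));print(n,m.sum(),np.round(r[0],1),np.round(r[1],1),round(r[2],2),np.median(w[m][:,2]).round(4))
mr("head",box(215,295,165,245)&(abs(w[:,2]-.086)<.004))
mr("hub",box(230,270,195,228)&(w[:,2]>.092)&(w[:,2]<.115))
mr("barrel",box(310,435,160,235)&(w[:,2]>.062)&(w[:,2]<.09)&(w[:,2]<.0875))
m=box(340,400,170,230)&(w[:,2]>.07)
q=w[m];print("barrel top",q[:,2].max());
A=q[q[:,2]>.078][:,:2];mu=A.mean(0);u=np.linalg.svd(A-mu)[2][0];print(mu,u,np.degrees(np.arctan2(u[1],u[0])))
print("hubpix",world(c,[(248,210)],.1),"headcorn",world(c,[(225,178),(286,176),(286,234),(226,234)],.086).round(4))
E
```

```text
cam [ 0.43484667 -0.03472935  0.43791643]
knob 0.1 126 [ 0.5265 -0.101   0.1   ] [ 0.54   -0.0814  0.1197] [ 0.5305 -0.0897  0.1098]
knob 0.12 102 [ 0.5265 -0.1021  0.1203] [ 0.5385 -0.0854  0.1349] [ 0.5297 -0.0906  0.1279]
knob 0.135 271 [ 0.5267 -0.1015  0.135 ] [ 0.5415 -0.0857  0.1429] [ 0.5338 -0.0933  0.1391]
head 2571 [531.8 -33.5] [62.5 63.6] 15.37 0.0879
hub 658 [535.2 -38.6] [28.3 33.2] 15.88 0.1038
barrel 5424 [498.2  85.7] [ 77.9 134.4] 15.44 0.0771
barrel top 0.08225488640946571
[0.50025823 0.08056297] [-0.26024286  0.96554319] 105.08447325681347
hubpix [[ 0.53360945 -0.03896525  0.1       ]] headcorn [[ 0.5115 -0.069   0.086 ]
 [ 0.494  -0.011   0.086 ]
 [ 0.5527  0.005   0.086 ]
 [ 0.5686 -0.0551  0.086 ]]
```

```bash
python3 -m inch '-.1 -.005 -.0275 0 0 0 0; -.1 -.005 -.0275 0 0 0 0; -.1 -.005 -.0275 0 0 0 0; -.1 0 0 .02 0 0 0; -.1 0 0 .02 0 0 0; -.1 0 0 .02 0 0 0; -.1 0 0 .02 0 0 0; -.1 0 0 .02 0 0 0; -.1 0 0 .02 0 0 0; -.1 0 0 .02 0 0 0; -.1 0 0 .02 0 0 0; -.1 0 0 .015 0 0 0; -.1 0 0 .01 0 0 0; -.1 0 0 0 0 0 0; -.1 0 0 0 0 0 0' 20; python3 -m inch '-1 0 0 0 0 0 0; -1 0 0 0 0 0 0; -1 0 0 0 0 0 0; -1 0 0 0 0 0 0; -1 0 0 0 0 0 0; -1 0 0 0 0 0 0' 20; python3 -c "
from plant import *;print(get_state()['q'])"
```

```text
clock: 3.57
tool_pos: [0.5354, -0.093, 0.1187]
eef_rot: [-0.131, 0.991, -0.0, -0.0]
contact_force: [-0.3, 0.1, 1.2]
opening: 0.447
finger_force: 0.0
clock: 4.07
tool_pos: [0.5359, -0.0939, 0.1193]
eef_rot: [-0.131, 0.991, -0.001, 0.001]
contact_force: [0.1, -3.3, 3.6]
opening: 0.182
finger_force: 20.0
[ 0.255163    0.78995653 -0.27967175  1.9175402   0.43050571  0.49112144
  1.50550825]
```

```bash
python3 - <<'E'
import numpy as np
t=np.radians(-88-9*np.arange(41));P=.055*np.c_[np.cos(t),np.sin(t)]
d=np.diff(P,axis=0);X=np.array([-.966,-.259]);Y=np.array([-.259,.966])
for i,v in enumerate(d): print(i,f"{v@X:.4f} {v@Y:.4f}",end=" | ")
E
```

```text
0 0.0082 0.0026 | 1 0.0077 0.0039 | 2 0.0070 0.0050 | 3 0.0062 0.0061 | 4 0.0051 0.0069 | 5 0.0040 0.0077 | 6 0.0027 0.0082 | 7 0.0014 0.0085 | 8 0.0001 0.0086 | 9 -0.0013 0.0085 | 10 -0.0026 0.0082 | 11 -0.0039 0.0077 | 12 -0.0050 0.0070 | 13 -0.0061 0.0062 | 14 -0.0069 0.0051 | 15 -0.0077 0.0040 | 16 -0.0082 0.0027 | 17 -0.0085 0.0014 | 18 -0.0086 0.0001 | 19 -0.0085 -0.0013 | 20 -0.0082 -0.0026 | 21 -0.0077 -0.0039 | 22 -0.0070 -0.0050 | 23 -0.0062 -0.0061 | 24 -0.0051 -0.0069 | 25 -0.0040 -0.0077 | 26 -0.0027 -0.0082 | 27 -0.0014 -0.0085 | 28 -0.0001 -0.0086 | 29 0.0013 -0.0085 | 30 0.0026 -0.0082 | 31 0.0039 -0.0077 | 32 0.0050 -0.0070 | 33 0.0061 -0.0062 | 34 0.0069 -0.0051 | 35 0.0077 -0.0040 | 36 0.0082 -0.0027 | 37 0.0085 -0.0014 | 38 0.0086 -0.0001 | 39 0.0085 0.0013 |
```

```bash
python3 -m inch '-1 .0082 .0026 0 0 0 0; -1 .0077 .0039 0 0 0 0; -1 .0070 .0050 0 0 0 0; -1 .0062 .0061 0 0 0 0; -1 .0051 .0069 0 0 0 0; -1 .0040 .0077 0 0 0 0; -1 .0027 .0082 0 0 0 0' 25; python3 -m inch '-1 0 0 0 0 0 0'
```

```text
clock: 4.65
tool_pos: [0.4876, -0.0671, 0.1194]
eef_rot: [-0.13, 0.991, -0.002, 0.002]
contact_force: [5.6, -6.9, -0.6]
opening: 0.183
finger_force: 25.0
clock: 4.73
tool_pos: [0.4865, -0.0653, 0.1193]
eef_rot: [-0.132, 0.991, -0.001, 0.001]
contact_force: [2.3, -3.8, 0.9]
opening: 0.182
finger_force: 25.0
```

```bash
python3 -m inch '-1 .0014 .0085 0 0 0 0; -1 .0001 .0086 0 0 0 0; -1 -.0013 .0085 0 0 0 0; -1 -.0026 .0082 0 0 0 0; -1 -.0039 .0077 0 0 0 0; -1 -.0050 .0070 0 0 0 0; -1 -.0061 .0062 0 0 0 0; -1 -.0069 .0051 0 0 0 0; -1 -.0077 .0040 0 0 0 0; -1 -.0082 .0027 0 0 0 0'; python3 -m inch '-1 -.0085 .0014 0 0 0 0; -1 -.0086 .0001 0 0 0 0; -1 -.0085 -.0013 0 0 0 0; -1 -.0082 -.0026 0 0 0 0; -1 -.0077 -.0039 0 0 0 0; -1 -.0070 -.0050 0 0 0 0; -1 -.0062 -.0061 0 0 0 0; -1 -.0051 -.0069 0 0 0 0; -1 -.0040 -.0077 0 0 0 0; -1 -.0027 -.0082 0 0 0 0'
```

```text
clock: 5.57
tool_pos: [0.5034, 0.0067, 0.1186]
eef_rot: [-0.13, 0.991, -0.002, -0.004]
contact_force: [-4.7, -4.3, 8.3]
opening: 0.184
finger_force: 25.1
clock: 6.4
tool_pos: [0.5799, -0.0068, 0.1189]
eef_rot: [-0.134, 0.991, 0.003, -0.001]
contact_force: [-3.1, 7.4, 5.6]
opening: 0.181
finger_force: 25.0
```

```bash
python3 -m inch '-1 -.0014 -.0085 0 0 0 0; -1 -.0001 -.0086 0 0 0 0; -1 .0013 -.0085 0 0 0 0; -1 .0026 -.0082 0 0 0 0; -1 .0039 -.0077 0 0 0 0; -1 .0050 -.0070 0 0 0 0; -1 .0061 -.0062 0 0 0 0'; python3 -m inch '-1 .0069 -.0051 0 0 0 0; -1 .0077 -.0040 0 0 0 0; -1 .0082 -.0027 0 0 0 0'
```

```text
clock: 6.98
tool_pos: [0.5835, -0.0642, 0.1198]
eef_rot: [-0.133, 0.991, 0.003, 0.005]
contact_force: [6.8, 5.0, -0.8]
opening: 0.181
finger_force: 25.0
clock: 7.23
tool_pos: [0.5657, -0.0842, 0.1199]
eef_rot: [-0.132, 0.991, 0.001, 0.006]
contact_force: [9.3, 0.7, -1.8]
opening: 0.182
finger_force: 25.0
```

```bash
python3 -m inch '-1 .0085 -.0014 0 0 0 0; -1 .0086 -.0001 0 0 0 0; -1 .0085 .0013 0 0 0 0'
```

```text
clock: 7.48
tool_pos: [0.5405, -0.0934, 0.1198]
eef_rot: [-0.131, 0.991, -0.0, 0.006]
contact_force: [8.4, -2.7, -0.9]
opening: 0.185
finger_force: 25.0
```

```bash
python3 -m inch '-1 .0082 .0026 0 0 0 0; -1 .0077 .0039 0 0 0 0; -1 .0070 .0050 0 0 0 0'
```

```text
clock: 7.73
tool_pos: [0.514, -0.0898, 0.1196]
eef_rot: [-0.131, 0.991, -0.001, 0.004]
contact_force: [6.7, -5.4, 0.1]
opening: 0.184
finger_force: 25.0
```

```bash
python3 -m inch '-1 .0062 .0061 0 0 0 0; -1 .0051 .0069 0 0 0 0; -1 .0040 .0077 0 0 0 0'
```

```text
clock: 7.98
tool_pos: [0.4926, -0.0741, 0.1194]
eef_rot: [-0.13, 0.991, -0.001, 0.003]
contact_force: [4.6, -5.0, -0.1]
opening: 0.184
finger_force: 25.0
```

```bash
python3 -m inch '-1 .0027 .0082 0 0 0 0; -1 .0014 .0085 0 0 0 0; -1 .0001 .0086 0 0 0 0'
```

```text
clock: 8.23
tool_pos: [0.481, -0.0509, 0.1192]
eef_rot: [-0.13, 0.991, -0.002, 0.002]
contact_force: [3.4, -7.3, 0.6]
opening: 0.186
finger_force: 25.0
```

```bash
python3 -m inch '-1 -.0013 .0085 0 0 0 0; -1 -.0026 .0082 0 0 0 0; -1 -.0039 .0077 0 0 0 0'
```

```text
clock: 8.48
tool_pos: [0.4812, -0.0257, 0.1191]
eef_rot: [-0.13, 0.991, -0.002, 0.0]
contact_force: [2.4, -8.0, 2.4]
opening: 0.18
finger_force: 25.0
```

```bash
python3 -m inch '-1 -.0050 .0070 0 0 0 0; -1 -.0061 .0062 0 0 0 0; -1 -.0069 .0051 0 0 0 0'
```

```text
clock: 8.73
tool_pos: [0.4918, -0.004, 0.1188]
eef_rot: [-0.13, 0.991, -0.002, -0.002]
contact_force: [-1.6, -9.2, 4.5]
opening: 0.182
finger_force: 25.0
```

```bash
python3 -m inch '-1 -.0077 .0040 0 0 0 0; -1 -.0082 .0027 0 0 0 0; -1 -.0085 .0014 0 0 0 0'
```

```text
clock: 8.98
tool_pos: [0.511, 0.0111, 0.1186]
eef_rot: [-0.131, 0.991, -0.002, -0.004]
contact_force: [-6.0, -5.2, 8.9]
opening: 0.182
finger_force: 25.1
```

```bash
python3 -m inch '-1 -.0086 .0001 0 0 0 0; -1 -.0085 -.0013 0 0 0 0; -1 -.0082 -.0026 0 0 0 0'
```

```text
clock: 9.23
tool_pos: [0.5362, 0.0164, 0.1186]
eef_rot: [-0.132, 0.991, -0.0, -0.004]
contact_force: [-8.1, 0.2, 7.3]
opening: 0.186
finger_force: 25.1
```

61 rows (549°), and the seal still drags at about 8 N.

```bash
python3 -m inch '-1 -.0077 -.0039 0 0 0 0; -1 -.0070 -.0050 0 0 0 0; -1 -.0062 -.0061 0 0 0 0'
```

```text
clock: 9.48
tool_pos: [0.5625, 0.009, 0.1189]
eef_rot: [-0.133, 0.991, 0.001, -0.002]
contact_force: [-1.2, -0.2, 5.3]
opening: 0.184
finger_force: 25.0
```

```bash
python3 -m inch '-1 -.0051 -.0069 0 0 0 0; -1 -.0040 -.0077 0 0 0 0'
```

```text
clock: 9.65
tool_pos: [0.5768, -0.003, 0.119]
eef_rot: [-0.132, 0.991, 0.001, 0.0]
contact_force: [-0.4, 1.5, 4.1]
opening: 0.184
finger_force: 25.0
```

The drag has gone from 8 N to about 1 N, somewhere between 549° and 576°, so I stop at 594°. Next: release, lift, turn the tool across the barrel and look.

```bash
python3 -m inch '-1 0 0 0 0 0 0; -.1 0 0 0 0 0 0; -.1 0 0 0 0 0 0; -.1 0 0 0 0 0 0; -.1 0 0 0 0 0 0; -.1 0 0 -.01 0 0 0; -.1 0 0 -.02 0 0 0; -.1 0 0 -.03 0 0 0; -.1 0 0 -.03 0 0 0; -.1 0 0 -.03 0 0 0; 1 0 0 -.03 0 0 0; 1 0 0 -.01 0 0 0; 1 .0105 .0206 0 0 0 0; 1 .0105 .0206 0 0 0 0; 1 .0105 .0206 0 0 0 0; 1 .0105 .0206 0 0 0 0; 1 .0105 .0206 0 0 0 0'; python3 -m inch '1 0 0 0 0 0 .12; 1 0 0 0 0 0 .12; 1 0 0 0 0 0 .12; 1 0 0 0 0 0 .12; 1 0 0 0 0 0 .12; 1 0 0 0 0 0 .12; 1 0 0 0 0 0 .12; 1 0 0 0 0 0 .12; 1 0 0 0 0 0 .12; 1 0 0 0 0 0 .12; 1 0 0 0 0 0 .12; 1 0 0 0 0 0 .12; 1 0 0 0 0 0 .12; 1 0 0 0 0 0 0; 1 0 0 0 0 0 0; 1 0 0 0 0 0 0'
python3 - <<'E'
from h import *
s=get_state();print(s["q"],s["tool_pos"])
c=camera_model("wrist");p,d=snapshot("wrist")
np.savez("pics/w2.npz",p=p,d=d,**{k:c[k] for k in c})
cv2.imwrite("pics/w2.png",p[:,:,::-1])
uv,w=cloud(c,d)
ax=np.array([.5335,-.039]);e=np.array([-.2639,.9646]);n=np.array([-.9646,-.2639])
X=(w[:,:2]-ax)@e-.069;Y=(w[:,:2]-ax)@n   # extruder frame
m=(abs(Y)<.02)&(X>-.035)&(X<.14)&(w[:,2]>.03)
for x in np.arange(-.034,.136,.004):
    k=m&(abs(X-x)<.002)&(abs(Y)<.006)
    if k.any(): print(round(x*1000),np.median(w[k][:,2]).round(3),end=" | ")
k=(X>.03)&(X<.08)&(w[:,2]>.07)&(abs(Y)<.03)
print("\nmid Y",X[k].mean(),Y[k].min(),Y[k].max(),np.polyfit(X[k],Y[k],1))
E
```

```text
clock: 11.07
tool_pos: [0.4978, 0.0819, 0.2787]
eef_rot: [-0.132, 0.991, -0.0, -0.0]
contact_force: [0.3, -0.1, -0.2]
opening: 0.95
finger_force: 0.0
clock: 12.4
tool_pos: [0.4988, 0.0815, 0.2787]
eef_rot: [0.602, 0.798, -0.0, -0.0]
contact_force: [-0.0, -0.3, 0.6]
opening: 0.999
finger_force: 0.0
[-0.31430188  0.49381171  0.09459395  1.89299077 -0.06542953  0.7581478
  0.09494865] [0.49883782 0.08145878 0.27867487]
-34 0.085 | -30 0.072 | -22 0.071 | -18 0.072 | -14 0.072 | -10 0.07 | -6 0.069 | -2 0.085 | 2 0.085 | 6 0.085 | 10 0.08 | 14 0.079 | 18 0.079 | 22 0.079 | 26 0.079 | 30 0.079 | 34 0.079 | 38 0.079 | 42 0.079 | 46 0.079 | 50 0.079 | 54 0.079 | 58 0.079 | 62 0.079 | 66 0.079 | 70 0.079 | 74 0.357 | 78 0.366 | 82 0.348 | 86 0.079 | 90 0.079 | 94 0.079 | 98 0.079 | 102 0.08 | 106 0.082 | 110 0.082 | 114 0.08 | 
mid Y 0.07608599437386687 -0.029998291770048948 0.02999914095584532 [ 0.03590065 -0.0021243 ]
```

View pics/w2.png

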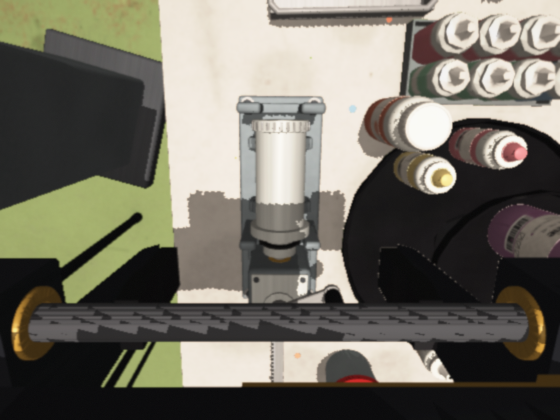

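The barrel lies centred at column 281, rows 118–240. The plunger is out behind the collar at (281,248), short of the gear head. The bottle (white cap, 425,125) stands close to where the gripper body will come down, so I measure that clearance.

```bash
python3 - <<'E'
from h import *
a=np.load("pics/w2.npz");d=a["d"];c={k:a[k] for k in("intrinsics","dist","view")}
uv,w=cloud(c,d)
ax=np.array([.5335,-.039]);e=np.array([-.2639,.9646]);n=np.array([-.9646,-.2639])
X=(w[:,:2]-ax)@e-.069;Y=(w[:,:2]-ax)@n
for nm,b in(("bottle",(360,455,85,165)),("yellow",(392,458,148,198))):
  m=(uv[:,0]>b[0])&(uv[:,0]<b[1])&(uv[:,1]>b[2])&(uv[:,1]<b[3])
  for lo,hi in((.04,.09),(.09,.118),(.118,.15)):
    k=m&(w[:,2]>lo)&(w[:,2]<hi)
    if k.sum()>5:print(nm,lo,k.sum(),"X",np.percentile(X[k],[1,99]).round(3),"Y",np.percentile(Y[k],[1,99]).round(3),w[k][:,2].max().round(3))
# barrel lateral centre
for x in(.03,.05,.06,.095):
  k=(abs(X-x)<.006)&(w[:,2]>.066)&(w[:,2]<.085)&(abs(Y)<.035);print(x,Y[k].min().round(4),Y[k].max().round(4))
E
```

```text
bottle 0.04 1437 X [0.072 0.145] Y [-0.155 -0.092] 0.09
bottle 0.09 1000 X [0.078 0.134] Y [-0.144 -0.092] 0.118
bottle 0.118 1939 X [0.094 0.129] Y [-0.131 -0.096] 0.129
yellow 0.04 933 X [0.049 0.083] Y [-0.15  -0.124] 0.09
yellow 0.09 892 X [0.053 0.091] Y [-0.155 -0.109] 0.112
yellow 0.118 21 X [0.093 0.094] Y [-0.119 -0.11 ] 0.128
0.03 -0.0221 0.0229
0.05 -0.0217 0.0227
0.06 -0.0222 0.0227
0.095 -0.0223 0.0225
```

```bash
python3 -m inch '1 -.0045 .0014 0 0 0 .01; 1 0 0 .02 0 0 0; 1 0 0 .022 0 0 0; 1 0 0 .022 0 0 0; 1 0 0 .022 0 0 0; 1 0 0 .022 0 0 0; 1 0 0 .022 0 0 0; 1 0 0 .02 0 0 0; 1 0 0 .016 0 0 0; 1 0 0 .012 0 0 0; 1 0 0 .012 0 0 0; 1 0 0 .012 0 0 0; 1 0 0 .01 0 0 0' ; python3 -m inch '1 0 0 .01 0 0 0; 1 0 0 .01 0 0 0; 1 0 0 0 0 0 0; 1 0 0 0 0 0 0'
```

```text
clock: 13.53
tool_pos: [0.502, 0.077, 0.0658]
eef_rot: [0.607, 0.794, 0.0, -0.0]
contact_force: [0.6, -0.3, 0.6]
opening: 1.001
finger_force: 0.0
clock: 13.87
tool_pos: [0.5015, 0.0773, 0.0463]
eef_rot: [0.607, 0.794, -0.0, -0.0]
contact_force: [0.5, 0.2, -0.2]
opening: 1.003
finger_force: 0.0
```

```bash
python3 -m inch '-1 0 0 0 0 0 0; -1 0 0 0 0 0 0; -1 0 0 0 0 0 0; -1 0 0 0 0 0 0; -1 0 0 0 0 0 0; -1 0 0 0 0 0 0' 40; python3 -m inch '-1 0 0 -.004 0 0 0; -1 0 0 -.006 0 0 0; -1 0 0 0 0 0 0'
```

```text
clock: 14.37
tool_pos: [0.5018, 0.0775, 0.0469]
eef_rot: [0.607, 0.794, 0.0, 0.0]
contact_force: [0.5, -0.5, -0.5]
opening: 0.572
finger_force: 2.1
clock: 14.62
tool_pos: [0.5019, 0.0775, 0.0575]
eef_rot: [0.607, 0.794, 0.0, 0.0]
contact_force: [-1.3, 0.2, -2.8]
opening: 0.562
finger_force: 40.0
```

```bash
python3 -m inch '-1 0 0 -.01 0 0 0; -1 0 0 -.018 0 0 0; -1 0 0 -.018 0 0 0; -1 0 0 -.018 0 0 0; -1 0 0 -.018 0 0 0; -1 0 0 -.018 0 0 0; -1 0 0 -.018 0 0 0; -1 0 0 -.018 0 0 0; -1 0 0 -.008 0 0 0; -1 0 0 0 0 0 0; -1 0 0 0 0 0 0; -1 0 0 0 0 0 0'; python3 -m inch '-1 .01 .002 0 0 0 0; -1 .017 .004 0 0 0 0; -1 .022 .005 0 0 0 0; -1 .022 .005 0 0 0 0; -1 .022 .005 0 0 0 0; -1 .022 .005 0 0 0 0; -1 .022 .005 0 0 0 0; -1 .022 .005 0 0 0 0; -1 .022 .005 0 0 0 0; -1 .022 .005 0 0 0 0; -1 .022 .005 0 0 0 0; -1 .02 .005 0 0 0 0; -1 .012 .003 0 0 0 0; -1 .006 .001 0 0 0 0; -1 0 0 0 0 0 0; -1 0 0 0 0 0 0'
python3 - <<'E'
from h import *
c=camera_model("wrist");p,d=snapshot("wrist")
np.savez("pics/w3.npz",p=p,d=d,**{k:c[k] for k in c})
cv2.imwrite("pics/w3.png",p[:,:,::-1])
E
```

```text
clock: 15.62
tool_pos: [0.5009, 0.0773, 0.1999]
eef_rot: [0.607, 0.794, -0.001, -0.001]
contact_force: [-0.8, -1.4, -4.2]
opening: 0.56
finger_force: 40.0
clock: 16.95
tool_pos: [0.4905, 0.3457, 0.2002]
eef_rot: [0.608, 0.794, -0.001, 0.0]
contact_force: [-0.0, -0.6, -4.4]
opening: 0.558
finger_force: 40.0
```

View pics/w3.png

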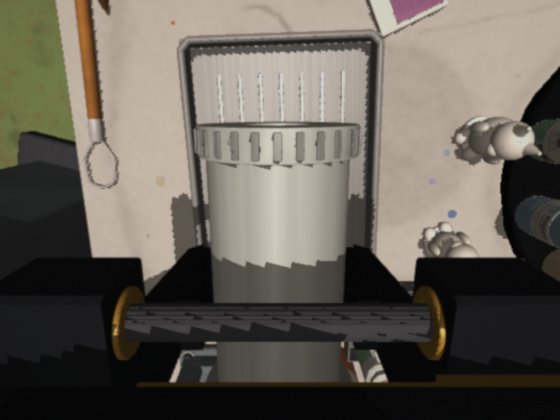

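The barrel is held level over the tray. Its middle is at column 278 and the tray rims are at columns 183 and 380, with the cat, rabbit and loop tool well clear.

```bash
python3 -m inch '-1 0 0 .012 0 0 0; -1 0 0 .02 0 0 0; -1 0 0 .02 0 0 0; -1 0 0 .02 0 0 0; -1 0 0 .02 0 0 0; -1 0 0 .02 0 0 0; -1 0 0 .018 0 0 0; -1 0 0 .014 0 0 0; -1 0 0 .01 0 0 0; -1 0 0 .006 0 0 0; -1 0 0 .003 0 0 0; -1 0 0 0 0 0 0; -1 0 0 0 0 0 0'; python3 -m inch '-1 0 0 .002 0 0 0; -1 0 0 .002 0 0 0; -1 0 0 0 0 0 0'
```

```text
clock: 18.08
tool_pos: [0.4913, 0.347, 0.0384]
eef_rot: [0.608, 0.794, 0.001, 0.0]
contact_force: [0.2, 0.1, -4.0]
opening: 0.563
finger_force: 40.0
clock: 18.33
tool_pos: [0.4907, 0.3471, 0.0339]
eef_rot: [0.607, 0.794, 0.0, 0.0]
contact_force: [0.2, -0.5, -3.4]
opening: 0.561
finger_force: 40.0
```

```bash
python3 -m inch '-1 0 0 .002 0 0 0; -1 0 0 .002 0 0 0; -1 0 0 .001 0 0 0; -1 0 0 0 0 0 0'; python3 -m inch '-1 0 0 .001 0 0 0; -1 0 0 .001 0 0 0;-1 0 0 0 0 0 0'
```

```text
clock: 18.67
tool_pos: [0.4905, 0.3468, 0.0284]
eef_rot: [0.607, 0.794, -0.0, -0.0]
contact_force: [0.8, 0.5, -4.5]
opening: 0.563
finger_force: 40.0
clock: 18.92
tool_pos: [0.4907, 0.3469, 0.0265]
eef_rot: [0.607, 0.794, -0.0, -0.0]
contact_force: [-1.0, 0.2, -3.8]
opening: 0.559
finger_force: 40.0
```

```bash
python3 -m inch '-1 0 0 .001 0 0 0; -1 0 0 0 0 0 0'; python3 -m inch '-1 0 0 .001 0 0 0; -1 0 0 0 0 0 0'
```

```text
clock: 19.08
tool_pos: [0.4908, 0.347, 0.0257]
eef_rot: [0.607, 0.794, 0.0, 0.0]
contact_force: [-0.5, -0.4, -2.3]
opening: 0.557
finger_force: 40.0
clock: 19.25
tool_pos: [0.4908, 0.3473, 0.0251]
eef_rot: [0.607, 0.794, 0.0, -0.0]
contact_force: [-1.6, 0.3, 1.2]
opening: 0.563
finger_force: 40.0
```

```bash
python3 -m inch '-1 0 0 .0005 0 0 0; -1 0 0 0 0 0 0; -1 0 0 0 0 0 0; -1 0 0 0 0 0 0; .2 0 0 0 0 0 0; .3 0 0 0 0 0 0; .5 0 0 0 0 0 0; .7 0 0 0 0 0 0; .8 0 0 0 0 0 0; .8 0 0 0 0 0 0; .8 0 0 0 0 0 0' 4; python3 -m inch '.8 0 0 -.01 0 0 0; .8 0 0 -.02 0 0 0; .8 0 0 -.03 0 0 0; .8 0 0 -.03 0 0 0; .8 0 0 -.03 0 0 0; .8 0 0 -.03 0 0 0; .8 0 0 -.03 0 0 0; .8 0 0 -.02 0 0 0; .8 0 0 0 0 0 0; .8 0 0 0 0 0 0'
python3 - <<'E'
from h import *
c=camera_model("wrist");p,d=snapshot("wrist")
cv2.imwrite("pics/w4.png",p[:,:,::-1])
uv,w=cloud(c,d)
m=(w[:,2]>.045)&(w[:,2]<.08)&(abs(w[:,0]-.489)<.08)&(abs(w[:,1]-.353)<.1)
print(cv2.minAreaRect((w[m][:,:2]*1000).astype(np.float32)),w[m][:,2].max())
p,d=snapshot("top");cv2.imwrite("pics/top4.png",cv2.resize(p[120:290,130:410],None,fx=2.8,fy=2.8)[:,:,::-1])
E
```

```text
clock: 20.17
tool_pos: [0.4908, 0.3469, 0.0242]
eef_rot: [0.607, 0.794, 0.0, 0.0]
contact_force: [-0.1, 0.0, -0.6]
opening: 0.9
finger_force: 0.0
clock: 21.0
tool_pos: [0.4912, 0.3472, 0.2259]
eef_rot: [0.607, 0.794, 0.002, 0.0]
contact_force: [-1.3, -0.6, -0.2]
opening: 0.9
finger_force: 0.0
((489.5005187988281, 352.1393737792969), (56.811546325683594, 114.8608169555664), 15.059858322143555) 0.06656331514819169
```

View pics/w4.png

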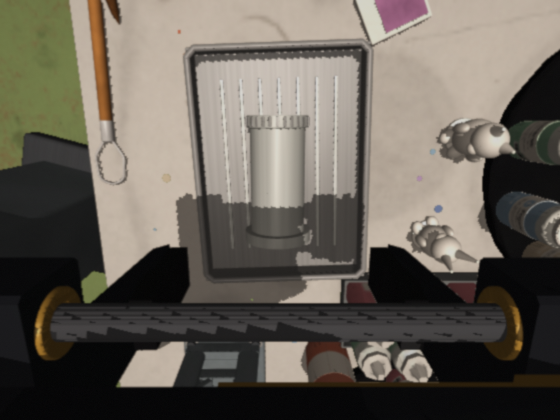

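View pics/top4.png

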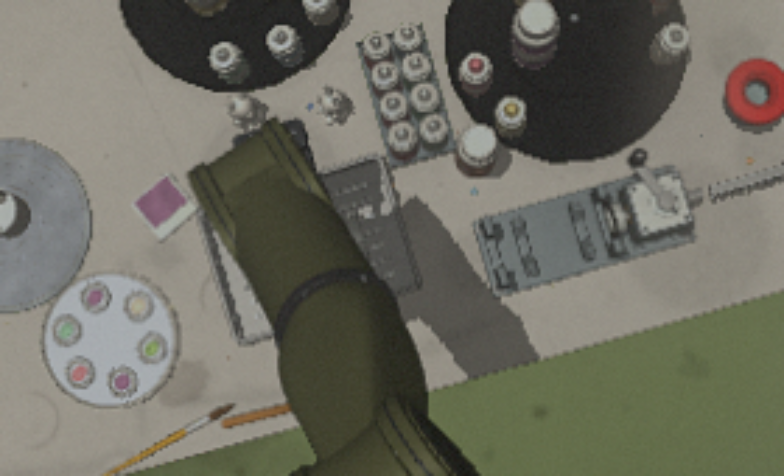

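The barrel lies in the middle of the tray (column 278, rows 115–245; centre measured at 0.4895, 0.352). The extruder's saddles are empty, the plunger stands clear of the head, and the bystanders are where they were.

```bash
python3 -m inch '.8 0 0 0 0 0 0; .8 0 0 0 0 0 0; .8 0 0 0 0 0 0'; python3 -c "
from plant import *;print(r.finish_job())"
```

```text
clock: 21.35
tool_pos: [0.4903, 0.3466, 0.2232]
eef_rot: [0.607, 0.794, -0.001, -0.0]
contact_force: [0.5, 0.4, -0.6]
opening: 0.899
finger_force: 0.0
the job is handed in; nothing more can be done
None
```

The job is handed in at 21 s; the judge returned no verdict, but the plunger is wound out and stopped clear of the gear head, the barrel lies on its side in the middle of the wash tray, and the bystanders look undisturbed.

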